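# Open the large dowel magazine for refilling

## Robot

A 6-joint arm with a two-finger parallel gripper is mounted at the origin on the work surface. World frame = base frame: x ahead of the robot, y to its left, z up, the work surface at z = 0. Lengths are in m, angles in rad, forces in N, time in s.
With the tool pointing down it reaches from about 0.325 to 0.775 m from the base axis. Payload 5.5 kg.
Tool frame: the origin (TCP) lies midway between the tips of the shut fingers; the grasp point (between the pads) lies 19 mm behind it; z points along the fingers, y is the line along which they close (so a half turn about z gives the same grasp; the last joint's range is limited). The gripper opens to 88 mm and grips with 3 to 60 N. Pads are 20 mm wide; open, the fingers measure 115 mm over their backs; the gripper's body (75 mm by 178 mm) begins 61 mm behind the grasp point.
Start: joints at [-1.39, 0.091, 1.231, -0, 1.82, -0.057], TCP at [0.141, -0.583, 0.223] pointing down, gripper open.
Joint ranges: [-2.87, 2.87], [-0.86, 2.18], [0.17, 2.46], [-1.51, 4.65], [0.06, 2.69], [-2.65, 2.65]. Speed limits (rad/s): [2.57, 2.57, 3.01, 3.14, 3.14, 3.14].

## Interface

Orientations are given as a unit quaternion [x, y, z, w].
In Python, from bench import * gives the robot as it stands.
- The arm moves only by the shell command python3 -m handwheel 'ROWS' [FORCE]. ROWS is JSON, a list of rows, each an object with "gripper": the closure, from -1 (fully open) to 1 (shut), so that 0 is half open; "delta_pos": the shift along the tool's x, y, z in m, a list of three; "rot": the turn, a rotation vector about the tool's x, y, z in degrees, a list of three. In form: [{"gripper": gripper, "delta_pos": [dx, dy, dz], "rot": [rx, ry, rz]}, ...]. A call has 1 to 8 rows; each row is the pose to reach, as a shift and turn from the pose commanded when the call began, along the tool's axes at that moment; what a row does not reach only later rows make up. A row lasts 1/8 s, in which the tool goes at most 62.5 mm and 10.7 degrees, less where a joint would pass 70% of its speed; a pose out of reach is approached as far as the arm can. A call with a gripper value outside its range is refused whole. The fingers move at their own pace and stop on an object; FORCE is the grip in N (left out, the last holds). Time passes only in rows, so rows that repeat a pose let the fingers close. It gives the time, the measured TCP pose, the force, the opening and the grip force at its end, in the units of the state.
- read_state(): the state, without advancing time (a new reading comes with each control period).
- read_camera(name): name is "scene" or "side" or "wrist"; returns a dict with "img" (480x640x3 uint8, red, green, blue), "fov_y" (degrees; the focal length in pixels is half the picture's height over the tangent of half this angle, whatever the lens; pixels are square), "cx", "cy" (the principal point, pixels), "R" (3x3) and "t" (3): a world point X has camera coordinates R X + t. Camera axes: x right, y down, z forward; pixel columns grow to the right and rows downward; lengths in m; the calibration is good to about 2 mm. A picture is of the moment at which its call begins. There is no depth.
- hand_in(): hands the job in; it is judged then, once.
Trained networks look in a picture, given as the dict that the camera call returned (one of the last four; its "shot" number tells which), for a name from the list of things; names that differ only in an ending like _2 or _b are one class to them, and where a whole thing is asked for, a point or a joint stands for the part that bears it (a point fixed in the world has none). Each returns a list of dicts, best first, with "confidence" (0 to 1); they miss things now and then, are a little off and sometimes report something else, mostly with a low value. They report only what shows in the picture. A call takes as long as a camera call.
- cut_out(thing, picture): "region" (480x640 bool, what is visible of it).
- mark_of(thing, picture): "at" ([x, y, z] in m, in the coordinates of the camera as it stood for that picture, good to about 4 mm: a listed point, or the origin of a listed thing).
The state is a dict: "clock": time; "joint_pos": joint angles; "qd": joint speeds; "effort": joint torques, N m; "position": TCP position; "orientation": TCP orientation; "force": force on the tool from outside, world axes, zero at the start; "moment": the same for the moment, N m; "opening": finger opening in m; "finger_force": force on a finger pad.
Only numpy, scipy, OpenCV 4.12 (cv2) and the standard library are available. Lean on these libraries where they do the work, as an engineer would, in place of code of your own. Each camera call takes 0.05 s, during which the arm holds its last target. There are 200 camera calls.

## Task

The larger of the two dowel magazines on the bench needs refilling. Pull up the spring-loaded locking knob on its cover, slide the cover fully open with the knob held up, and let the knob go so that it drops back down and locks the cover open. Leave the smaller magazine's cover shut.

Things in the scene. Friction and masses are not known exactly. Their poses are not given: they have to be found in the camera images.
- knob (a point): Centre of the black round plunger knob (30 mm across, 26 mm tall) on the LARGER magazine, a grey box fixed to the bench, 250 x 120 x 70 mm high. Underside of the knob: 16 mm above the cover, 11 mm above the side rails; below it only a stem and collar, 22 mm at most. Axes are the magazine's: z up, x along its length; the cover opens towards -x. The knob rides on the cover, on its centre line.
- plunger (a joint): How far the larger magazine's knob is pulled up (m): 0 = down in a locking hole, 0.016 = end of travel. A spring pulls it down with 5 N at 0, 9 N at 0.016. Above 0.006 the cover is free; about 0.011 is a good pull. Let go between the two holes, its pin rests on the deck at 0.006.
- cover (a joint): How far the larger magazine's steel cover plate is slid open (m), level, towards the magazine's -x: 0 = shut and locked (1.5 mm of play), 0.095 = end stop, fully open. The released knob drops into the second hole anywhere from 0.083 to 0.095. Friction about 1.5 N, more while the pin rubs on the deck; it stays where it is left.
- small_cover (a joint): How far the cover of the SMALLER magazine (180 x 80 x 55 mm high, same kind of cover, same size of knob) is slid open (m): 0 = shut and locked. To be left shut.

How it is judged:
On the way:
1. the knob of the larger magazine is pulled up while its cover is still shut (value of joint plunger above 0.004 m and value of joint cover below 0.008 m), for 0.02 s.
At the end, for the whole second after the job is handed in: The larger magazine's cover is slid open at least 80 mm of its 95 mm, its knob has dropped back into the second locking hole (less than 3 mm up), and the smaller magazine's cover is shut (moved less than 10 mm) (value of joint cover above 0.08 m and value of joint plunger below 0.003 m and value of joint small_cover below 0.01 m); the robot touches nothing.
It fails at once if the smaller magazine's cover is slid open by 20 mm or more (value of joint small_cover above 0.02 m).
It also fails if it takes over 29 s, if anything falls off the work surface, if the arm or the gripper's body presses on something with over 40 N, if the wrist force passes 120 N, or if a joint passes its speed limit or range.

## Working session

There is one attempt and no reset: what is moved stays moved. The work goes in short steps, Python scripts to look and compute and a shell command to move; the robot and the scene stay as the last step left them, time stands still between calls to the robot, and variables do not carry over. Pictures are saved under pics/ and viewed, at most 10 in all, crops included, and the job is handed in when it is done.

```bash
mkdir -p pics
cat > h.py <<'E'
from bench import *
import numpy as np, cv2
from scipy.spatial.transform import Rotation as Rn
def W(p,at): return p["R"].T@(np.array(at)-p["t"])
def f(p): return 240/np.tan(np.radians(p["fov_y"])/2)
def px(p,X):
    c=p["R"]@np.array(X)+p["t"]; return np.array([p["cx"]+f(p)*c[0]/c[2],p["cy"]+f(p)*c[1]/c[2]])
def onz(p,u,v,z):
    d=p["R"].T@np.array([(u-p["cx"])/f(p),(v-p["cy"])/f(p),1]); o=-p["R"].T@p["t"]
    return o+d*(z-o[2])/d[2]
def save(p,n): cv2.imwrite("pics/"+n,p["img"][:,:,::-1])
E
python3 - <<'E'
from h import *
s=read_state();print(s["clock"],s["position"],s["orientation"],s["opening"])
ims=[]
for n in["scene","side"]:
    p=read_camera(n);ims.append(p["img"])
    print(n,-p["R"].T@p["t"])
    for t in["knob","cover","small_cover"]:
        for m in mark_of(t,p)[:3]:
            w=W(p,m["at"]);print(t,m["confidence"],w.round(4),px(p,w).round())
    save(p,n+"0.png")
E
```

```text
0.0 [ 0.14129525 -0.58280725  0.22149825] [ 9.92937405e-01  1.18635267e-01 -5.56087389e-05 -9.90047916e-04] 0.08748913915063525
scene [1.13097898 0.26992794 0.76303769]
knob 0.61 [0.6334 0.2087 0.0941] [432. 313.]Traceback (most recent call last):
  File "<stdin>", line 8, in <module>
ValueError: it knows: knob
```

Run:
```python
from h import *
for n in["scene","side"]:
    p=read_camera(n); save(p,n+"0.png")
    print(n,-p["R"].T@p["t"])
    for m in mark_of("knob",p)[:4]:
        w=W(p,m["at"]);print(m["confidence"],w.round(4),px(p,w).round())
    for m in cut_out("knob",p)[:4]:
        v,u=np.nonzero(m["region"]);print("cut",m["confidence"],u.min(),u.max(),v.min(),v.max(),len(u))
    np.savez(n+".npz",**{k:p[k] for k in["img","fov_y","cx","cy","R","t"]})
```

```text
scene [1.13097898 0.26992794 0.76303769]
0.84 [0.6346 0.2107 0.0933] [433. 314.]
side [0.44624736 0.55675606 0.75740329]
0.92 [0.6368 0.2095 0.091 ] [270. 345.]
cut 0.83 261 282 331 354 424
```

View pics/scene0.png

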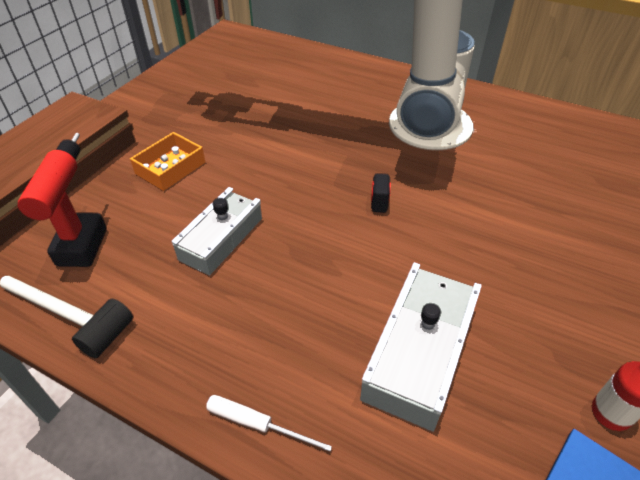

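View pics/side0.png

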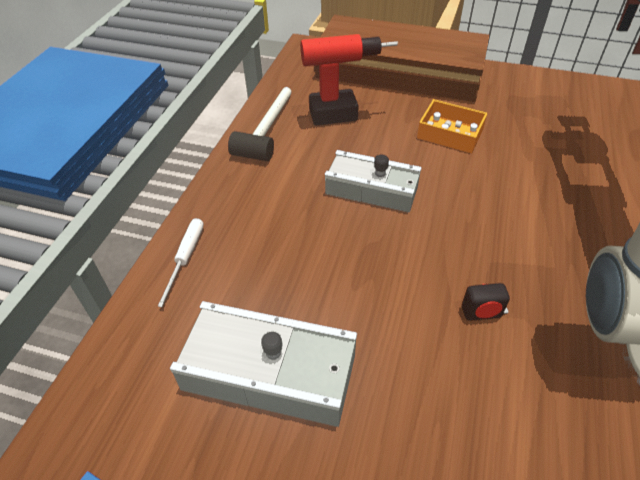

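The scene view shows the large magazine with its knob at (431,314) and second hole at (443,286). In the side view they are at (271,344) and (334,368). The small magazine's knob is at (221,205) in the scene view. The network's mark lies on the larger one.

Run:
```python
from h import *
S={n:dict(np.load(n+".npz")) for n in["scene","side"]}
a,b=S["scene"],S["side"]
def tri(q,r):
    A=[];B=[]
    for p,(u,v) in((a,q),(b,r)):
        d=p["R"].T@np.array([(u-p["cx"])/f(p),(v-p["cy"])/f(p),1]);d/=np.linalg.norm(d);P=np.eye(3)-np.outer(d,d)
        A.append(P);B.append(P@(-p["R"].T@p["t"]))
    return np.linalg.lstsq(np.vstack(A),np.hstack(B),rcond=None)[0]
k=tri((431,314),(271,344));h=tri((443,286),(334,368));print("knob",k,"hole",h)
for p,l in((b,[((203,305),(356,332)),((175,372),(343,410))]),(a,[((415,266),(364,388)),((479,287),(437,417))])):
    for q,r in l:
        A,B=onz(p,*q,.07),onz(p,*r,.07);d=(A-B)[:2];d*=-np.sign(d[0])
        print(A,B,np.linalg.norm(d),np.degrees(np.arctan2(d[1],d[0])))
s=read_state();R=Rn.from_quat(s["orientation"]).as_matrix();print(R.round(3))
d=(h-k)[:2];print("hole dir",np.degrees(np.arctan2(d[1],d[0])),np.linalg.norm(d))
print("delta tool",R.T@(np.array([.636,.210,.2])-s["position"]))
```

```text
knob [0.63581236 0.20803064 0.09286559] hole [0.54376914 0.20274286 0.05820135]
[0.77001495 0.16113746 0.07      ] [0.52627572 0.14192125 0.07      ] 0.2444955518009881 -175.49217009555215
[0.7588512  0.27765844 0.07      ] [0.51342318 0.264937   0.07      ] 0.245757499817392 -177.03280289718927
[0.53382547 0.14609673 0.07      ] [0.78806162 0.16219756 0.07      ] 0.25474547464289793 -176.37628580491491
[0.52733697 0.25909818 0.07      ] [0.78032599 0.27045488 0.07      ] 0.25324379062940106 -177.42971376694572
[[ 0.972  0.236 -0.   ]
 [ 0.236 -0.972  0.   ]
 [ 0.    -0.    -1.   ]]
hole dir -176.71203488064253 0.09219497777417475
delta tool [ 0.66757293 -0.65423077  0.02269403]
```

```bash
python3 -m handwheel '[{"gripper":-1,"delta_pos":[0.042,-0.041,0],"rot":[0,0,-10]},{"gripper":-1,"delta_pos":[0.083,-0.082,0],"rot":[0,0,-20]},{"gripper":-1,"delta_pos":[0.125,-0.123,0],"rot":[0,0,-30]},{"gripper":-1,"delta_pos":[0.167,-0.164,0],"rot":[0,0,-40]},{"gripper":-1,"delta_pos":[0.209,-0.204,0],"rot":[0,0,-50]},{"gripper":-1,"delta_pos":[0.25,-0.245,0],"rot":[0,0,-60]},{"gripper":-1,"delta_pos":[0.292,-0.286,0],"rot":[0,0,-70]},{"gripper":-1,"delta_pos":[0.334,-0.327,0],"rot":[0,0,-80]}]' 40
cat > go.py <<'E'
from h import *
import sys
T=np.array(eval(sys.argv[1])); s=read_state();R=Rn.from_quat(s["orientation"]).as_matrix()
print(s["clock"],s["position"],R.round(3).tolist(),s["joint_pos"],s["opening"])
yaw=np.degrees(np.arctan2(R[1,0],R[0,0]));print("yaw",yaw,"tool delta",(R.T@(T-s["position"])).round(4))
E
python3 go.py '[.6358,.209,.2]'
```

```text
clock: 1.4
position: [0.3896, -0.1849, 0.2229]
orientation: [0.682, 0.731, 0.0, 0.001]
force: [0.9, -0.3, 0.7]
opening: 0.0879
finger_force: 0.0
1.4 [ 0.38956863 -0.1849392   0.2229414 ] [[-0.069, 0.998, 0.001], [0.998, 0.069, -0.001], [-0.001, 0.001, -1.0]] [-5.22144853e-01 -3.66042664e-01  1.64627221e+00 -8.15577539e-06
  1.86019532e+00 -5.90879440e-01] 0.08789198659879327
yaw 93.9380499362639 tool delta [0.3761 0.2727 0.023 ]
```

```bash
python3 -m handwheel '[{"gripper":-0.6,"delta_pos":[0.047,0.034,0],"rot":[0,0,0]},{"gripper":-0.6,"delta_pos":[0.094,0.068,0],"rot":[0,0,0]},{"gripper":-0.6,"delta_pos":[0.141,0.102,0],"rot":[0,0,0]},{"gripper":-0.6,"delta_pos":[0.188,0.136,0],"rot":[0,0,0]},{"gripper":-0.6,"delta_pos":[0.235,0.17,0],"rot":[0,0,0]},{"gripper":-0.6,"delta_pos":[0.282,0.204,0],"rot":[0,0,0]},{"gripper":-0.6,"delta_pos":[0.376,0.273,0.01],"rot":[0,0,0]},{"gripper":-0.6,"delta_pos":[0.376,0.273,0.01],"rot":[0,0,0]}]'
python3 -m handwheel '[{"gripper":-0.6,"delta_pos":[0,0,0],"rot":[0,0,0]}]'
python3 go.py '[.6358,.209,.2]'
python3 - <<'E'
from h import *
for n in["wrist","scene","side"]:
    p=read_camera(n); 
    if n=="wrist":save(p,"w1.png")
    for m in mark_of("knob",p)[:3]:
        w=W(p,m["at"]);print(n,m["confidence"],w.round(4),px(p,w).round())
    if n=="wrist":
        for m in cut_out("knob",p)[:3]:
            v,u=np.nonzero(m["region"]);print("cut",m["confidence"],u.min(),u.max(),v.min(),v.max(),onz(p,u.mean(),v.mean(),.098))
E
```

```text
clock: 2.4
position: [0.6384, 0.2079, 0.2123]
orientation: [0.684, 0.729, 0.0, 0.0]
force: [0.0, 0.7, 0.5]
opening: 0.0703
finger_force: 0.0
clock: 2.52
position: [0.6379, 0.209, 0.2083]
orientation: [0.683, 0.73, -0.002, -0.002]
force: [-0.3, -1.5, -0.6]
opening: 0.0703
finger_force: 0.0
2.525 [0.63786901 0.20900418 0.20830352] [[-0.067, 0.998, -0.006], [0.998, 0.067, -0.001], [-0.0, -0.006, -1.0]] [2.65632236e-01 2.91783616e-01 1.03024557e+00 6.52888290e-04
 1.82524025e+00 1.98641625e-01] 0.07026117169277789
yaw 93.84767384224368 tool delta [ 0.0001 -0.002   0.0083]
wrist 0.71 [0.6336 0.2036 0.0935] [310. 246.]
cut 0.6 291 333 222 267 [0.63505253 0.20635912 0.098     ]
scene 0.53 [0.6319 0.2082 0.0945] [432. 312.]
side 0.75 [0.638  0.2075 0.0881] [270. 345.]
```

View pics/w1.png

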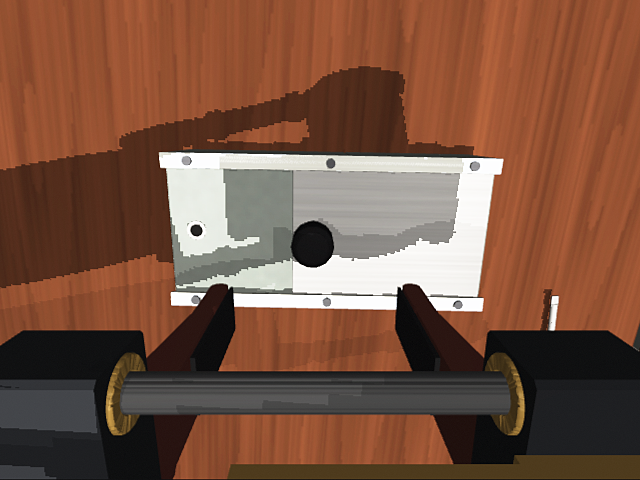

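The wrist view shows the fingers straddling the knob along the magazine's length. The knob is at (312,244) and the hole at (196,230). I'll descend with a small correction.

```bash
python3 go.py '[.635,.2075,.075]'; python3 -m handwheel '[{"gripper":-0.6,"delta_pos":[-0.001,-0.002,0.045],"rot":[0,0,0]},{"gripper":-0.6,"delta_pos":[-0.001,-0.002,0.085],"rot":[0,0,0]},{"gripper":-0.6,"delta_pos":[-0.001,-0.002,0.11],"rot":[0,0,0]},{"gripper":-0.6,"delta_pos":[-0.001,-0.002,0.11],"rot":[0,0,0]},{"gripper":-0.6,"delta_pos":[-0.001,-0.002,0.11],"rot":[0,0,0]}]'
python3 go.py '[.635,.2075,.075]'
python3 - <<'E'
from h import *
p=read_camera("side");save(p,"s2.png")
im=cv2.resize(p["img"][230:430,150:400],None,fx=3,fy=3)[:,:,::-1];cv2.imwrite("pics/s2c.png",im)
E
```

```text
2.875 [0.6375051  0.20468261 0.21432622] [[-0.062, 0.998, 0.002], [0.998, 0.062, 0.0], [0.0, 0.002, -1.0]] [ 2.59946871e-01  2.80395714e-01  1.03308432e+00 -1.52100306e-04
  1.82578552e+00  1.98100935e-01] 0.0701036193346476
yaw 93.54132390523945 tool delta [ 0.0029 -0.0026  0.1393]
clock: 3.5
position: [0.6363, 0.2044, 0.1049]
orientation: [0.685, 0.729, 0.001, 0.001]
force: [-0.1, 0.5, 0.7]
opening: 0.0702
finger_force: 0.0
3.5 [0.63630432 0.20444093 0.10492844] [[-0.063, 0.998, 0.003], [0.998, 0.063, 0.001], [0.001, 0.003, -1.0]] [ 2.59990665e-01  2.79902252e-01  1.22697619e+00 -1.59750178e-05
  1.63187593e+00  1.97353489e-01] 0.07023823500989104
yaw 93.58883180889713 tool delta [ 0.0031 -0.0012  0.0299]
```

View pics/s2c.png

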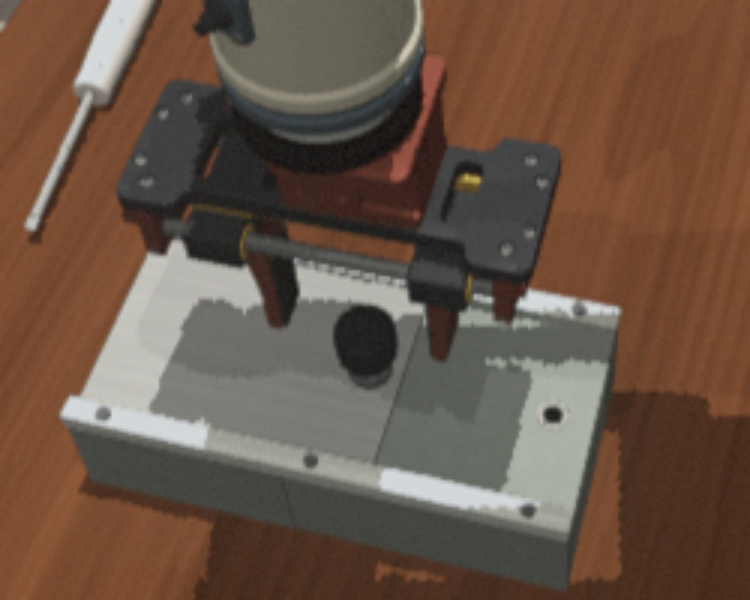

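The fingers straddle the knob, which is at about (365,340) in the crop, and they clear the rails. Lowering and closing.

```bash
python3 -m handwheel '[{"gripper":-0.6,"delta_pos":[0.003,-0.001,0.02],"rot":[0,0,0]},{"gripper":-0.6,"delta_pos":[0.003,-0.001,0.029],"rot":[0,0,0]},{"gripper":-0.6,"delta_pos":[0.003,-0.001,0.029],"rot":[0,0,0]},{"gripper":0.2,"delta_pos":[0.003,-0.001,0.029],"rot":[0,0,0]},{"gripper":0.6,"delta_pos":[0.003,-0.001,0.029],"rot":[0,0,0]},{"gripper":0.8,"delta_pos":[0.003,-0.001,0.029],"rot":[0,0,0]},{"gripper":0.8,"delta_pos":[0.003,-0.001,0.029],"rot":[0,0,0]},{"gripper":0.8,"delta_pos":[0.003,-0.001,0.029],"rot":[0,0,0]}]' 35
python3 go.py '[.635,.2075,.086]'
```

```text
clock: 4.55
position: [0.6346, 0.2077, 0.0739]
orientation: [0.684, 0.729, 0.0, 0.0]
force: [0.7, -0.3, 0.8]
opening: 0.0289
finger_force: 35.0
4.55 [0.63460987 0.20770368 0.07385732] [[-0.063, 0.998, 0.0], [0.998, 0.063, 0.0], [0.0, 0.0, -1.0]] [ 2.65366368e-01  2.91807140e-01  1.26816165e+00 -3.60339602e-06
  1.58116024e+00  2.02089043e-01] 0.028931862188203417
yaw 93.6255226311734 tool delta [-0.0002  0.0004 -0.0121]
```

Gripped with 35 N and no side force. Pulling up 11.5 mm.

```bash
python3 -m handwheel '[{"gripper":0.8,"delta_pos":[0,0,-0.004],"rot":[0,0,0]},{"gripper":0.8,"delta_pos":[0,0,-0.008],"rot":[0,0,0]},{"gripper":0.8,"delta_pos":[0,0,-0.0115],"rot":[0,0,0]},{"gripper":0.8,"delta_pos":[0,0,-0.0115],"rot":[0,0,0]},{"gripper":0.8,"delta_pos":[0,0,-0.0115],"rot":[0,0,0]}]' 45
python3 go.py '[.635,.2075,.086]'
```

```text
clock: 5.18
position: [0.6339, 0.2076, 0.0844]
orientation: [0.684, 0.729, -0.001, -0.0]
force: [-0.1, 0.0, -7.8]
opening: 0.029
finger_force: 45.0
5.175 [0.63394869 0.20761648 0.08439818] [[-0.063, 0.998, -0.002], [0.998, 0.063, -0.0], [-0.0, -0.002, -1.0]] [2.65439545e-01 2.87665010e-01 1.25427876e+00 1.12384049e-04
 1.60126322e+00 2.02069501e-01] 0.028968257931153204
yaw 93.63103682159124 tool delta [-0.0002  0.001  -0.0016]
```

The force of 7.8 N matches the knob being about 11 mm up. Sliding slowly along tool -y.

```bash
python3 -m handwheel '[{"gripper":0.8,"delta_pos":[0,-0.007,0],"rot":[0,0,0]},{"gripper":0.8,"delta_pos":[0,-0.014,0],"rot":[0,0,0]},{"gripper":0.8,"delta_pos":[0,-0.021,0],"rot":[0,0,0]},{"gripper":0.8,"delta_pos":[0,-0.028,0],"rot":[0,0,0]}]'
python3 go.py '[.544,.2025,.086]'
```

```text
clock: 5.68
position: [0.606, 0.2062, 0.0853]
orientation: [0.684, 0.729, 0.0, -0.0]
force: [1.7, 3.3, -8.6]
opening: 0.0289
finger_force: 45.0
5.675 [0.60596758 0.20617649 0.08533429] [[-0.063, 0.998, 0.0], [0.998, 0.063, 0.001], [0.001, 0.0, -1.0]] [2.74549079e-01 2.13189078e-01 1.33934786e+00 4.83912857e-04
 1.58859863e+00 2.11041764e-01] 0.028894622724403764
yaw 93.6392066490726 tool delta [ 0.0003 -0.0621 -0.0007]
```

```bash
python3 -m handwheel '[{"gripper":0.8,"delta_pos":[0.0005,-0.008,0],"rot":[0,0,0]},{"gripper":0.8,"delta_pos":[0.0005,-0.016,0],"rot":[0,0,0]},{"gripper":0.8,"delta_pos":[0.001,-0.024,0],"rot":[0,0,0]},{"gripper":0.8,"delta_pos":[0.001,-0.032,0],"rot":[0,0,0]},{"gripper":0.8,"delta_pos":[0.001,-0.040,0],"rot":[0,0,0]},{"gripper":0.8,"delta_pos":[0.001,-0.048,0],"rot":[0,0,0]},{"gripper":0.8,"delta_pos":[0.0015,-0.056,0],"rot":[0,0,0]},{"gripper":0.8,"delta_pos":[0.0015,-0.062,0],"rot":[0,0,0]}]'
python3 -m handwheel '[{"gripper":0.8,"delta_pos":[0,0,0],"rot":[0,0,0]},{"gripper":0.8,"delta_pos":[0,0,0],"rot":[0,0,0]}]'
python3 go.py '[.544,.2025,.086]'
python3 - <<'E'
from h import *
p=read_camera("side")
cv2.imwrite("pics/s3c.png",cv2.resize(p["img"][230:430,150:400],None,fx=3,fy=3)[:,:,::-1])
E
```

```text
clock: 6.68
position: [0.544, 0.2032, 0.0852]
orientation: [0.684, 0.729, -0.0, 0.0]
force: [2.4, 0.4, -8.8]
opening: 0.029
finger_force: 45.0
clock: 6.92
position: [0.544, 0.2033, 0.0848]
orientation: [0.684, 0.729, -0.001, -0.0]
force: [-1.2, 0.1, -7.7]
opening: 0.0292
finger_force: 45.0
6.925 [0.54403105 0.20326743 0.08478653] [[-0.063, 0.998, -0.001], [0.998, 0.063, -0.001], [-0.0, -0.002, -1.0]] [ 2.99024245e-01  5.77322296e-02  1.50975104e+00 -5.05147341e-05
  1.57567684e+00  2.35766002e-01] 0.029206135415504094
yaw 93.62443644484703 tool delta [-0.0008 -0.0001 -0.0012]
```

View pics/s3c.png

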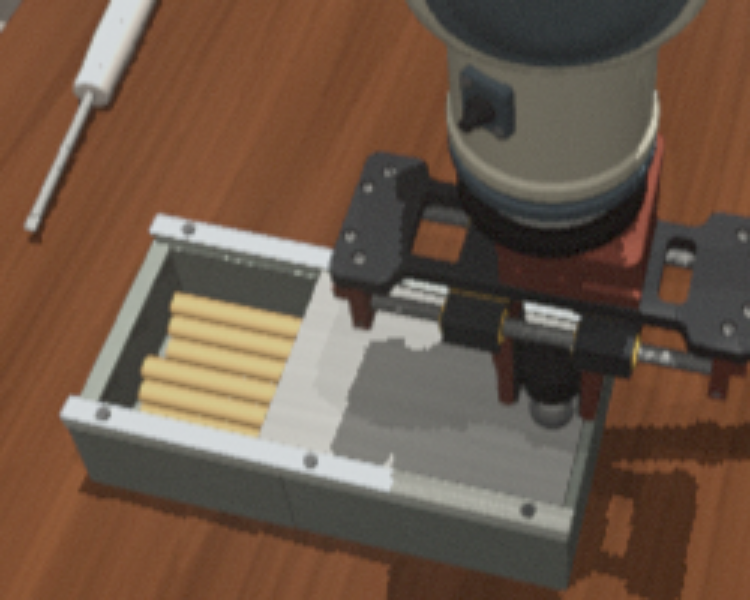

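The cover is open with the dowels visible, about 90 mm of travel, which is inside the second hole's range. Lowering the knob, then releasing.

```bash
python3 -m handwheel '[{"gripper":0.8,"delta_pos":[0,0,0.004],"rot":[0,0,0]},{"gripper":0.8,"delta_pos":[0,0,0.008],"rot":[0,0,0]},{"gripper":0.8,"delta_pos":[0,0,0.010],"rot":[0,0,0]},{"gripper":0.8,"delta_pos":[0,0,0.010],"rot":[0,0,0]},{"gripper":0.8,"delta_pos":[0,0,0.010],"rot":[0,0,0]}]'
python3 -m handwheel '[{"gripper":0.2,"delta_pos":[0,0,0],"rot":[0,0,0]},{"gripper":-0.2,"delta_pos":[0,0,0],"rot":[0,0,0]},{"gripper":-0.4,"delta_pos":[0,0,0],"rot":[0,0,0]},{"gripper":-0.4,"delta_pos":[0,0,0],"rot":[0,0,0]},{"gripper":-0.4,"delta_pos":[0,0,-0.03],"rot":[0,0,0]},{"gripper":-0.4,"delta_pos":[0,0,-0.07],"rot":[0,0,0]},{"gripper":-0.4,"delta_pos":[0,0,-0.12],"rot":[0,0,0]},{"gripper":-0.4,"delta_pos":[0,0,-0.12],"rot":[0,0,0]}]'
python3 -m handwheel '[{"gripper":-0.4,"delta_pos":[0,0,0],"rot":[0,0,0]},{"gripper":-0.4,"delta_pos":[0,0,0],"rot":[0,0,0]}]'
python3 - <<'E'
from h import *
for n in["side","scene","wrist"]:
    p=read_camera(n)
    for m in mark_of("knob",p)[:2]:print(n,m["confidence"],W(p,m["at"]).round(4))
    if n=="side":cv2.imwrite("pics/s4c.png",cv2.resize(p["img"][230:430,150:400],None,fx=3,fy=3)[:,:,::-1])
E
```

```text
clock: 7.6
position: [0.5447, 0.2033, 0.0754]
orientation: [0.684, 0.729, 0.0, 0.0]
force: [-1.4, -1.3, -5.8]
opening: 0.029
finger_force: 45.0
clock: 8.6
position: [0.5464, 0.2041, 0.2011]
orientation: [0.684, 0.729, 0.004, 0.002]
force: [0.5, 0.8, -0.4]
opening: 0.0615
finger_force: 0.0
clock: 8.85
position: [0.5439, 0.2033, 0.1931]
orientation: [0.684, 0.729, -0.001, -0.001]
force: [0.7, 0.2, -1.1]
opening: 0.0615
finger_force: 0.0
side 0.68 [0.5465 0.2036 0.0891]
scene 0.89 [0.5435 0.2039 0.0938]
wrist 0.66 [0.5427 0.2011 0.0952]
```

View pics/s4c.png

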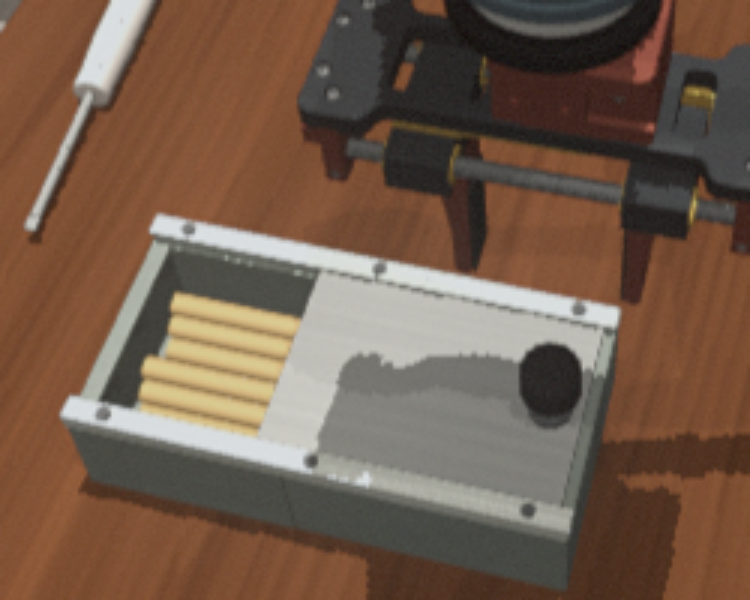

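The knob sits at its original height, by the marks and by the 5.8 N still pulling down when it was 1.5 mm above its seat. The cover is fully open and the gripper is clear.

```bash
python3 -c "
from bench import *
print(hand_in())"
```

```text
the job is handed in; nothing more can be done
None
```

The job is handed in, though no verdict came back: the larger magazine's cover is slid about 90 mm open, its knob is back down in the second hole by force and camera checks, and I did not touch the smaller magazine.

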